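# Re-index the swing fence and lay the board against it

### The job

The jig's wooden swing fence is locked in its middle notch: pull the plunger's T-handle up and give it close to a quarter turn so that it stays out by itself and let go of it, then swing the fence over to its end notch on the side where the oak board lies. Turn the handle back so that the plunger drops fully home and locks the fence there, then slide the board along the bench until its long side is flush against the side of the fence that faces it, roughly alongside the fence's middle. Let go of everything at the end and do not disturb the other things on the bench.

Things in the scene. Friction and masses are not known exactly. Their poses are not given: they have to be found in the camera images.
- jig: Cast grey jig bolted to the bench; fixed, but at a new place and yaw each time. Origin: on the bench (z 0) at the fence's vertical pivot axis. +x points from the pivot to the plunger, 62 mm away; the fence points along -x in the middle notch. Round foot of radius 56 mm; flange and bracket 80 mm wide in y, 62 mm high, reach to x = +155 mm.
- fence_mid (a point): Point on the swing fence: on its centre line, 150 mm from the pivot axis, 29 mm above the bench; its x axis points along the fence to the pivot. The fence is a beech bar 30 mm thick (side faces at y = +-15 mm), from 75 to 225 mm from the pivot, 4 to 54 mm above the bench, on a notched steel disc of radius 75 mm (22 to 38 mm high).
- fence (a joint): Fence angle, rad, anticlockwise from above: 0 middle notch; end notches at +0.524 (tip swung to the jig's -y side) and -0.524 (tip to +y), each with a stop at 0.56, just past it. Left anywhere from 0.48 to the stop it is drawn into the notch by the falling plunger. Plunger out: light friction (0.15 N m), stays where left. Plunger home: locked, 0.016 rad play.
- plunger (a joint): Lift of the spring plunger, m: 0 fully home, 0.0175 parked (twisted, cross pin on the collar top), 0.026 at most; 0.012 if let down between notches. Pulls down with 9 N when home, 12 N when parked. Released with the handle 0.35 to 1.35 rad from 0 either way it stays parked; turned back within 0.2 rad of 0 and released it springs down by itself.
- handle (a joint): Twist of the plunger's T-handle, rad, anticlockwise from above; 0: the bar lies along the jig's x axis (within 0.1 at the start). It turns only when lifted 18 mm or more: either way, to stops at +-1.35. Light friction.
- handle_bar (a point): Centre of the T-handle's bar: black plastic, 70 mm long (its x axis), 16 mm wide (y), 18 mm high, on the plunger's axis, 118 mm above the bench when home. Rises and turns with the handle. Under the bar 23 mm are free down to the steel collar (36 by 36 mm, its top 86 mm above the bench), but for the thin stem.
- board: Loose oak board, rectangular block 140 (x) by 45 (y) by 32 mm (z), about 0.15 kg, lying flat on the bench beside the jig, on its left or right. Origin: centre of its underside.
- mallet: Bystander: wooden mallet lying on the other side of the jig: head 65 by 110 by 56 mm, handle 24 mm thick, 245 mm long in all; leave alone. Origin on the bench at the handle's root end, 37 mm from the head; the handle points along -x.
- jar: Bystander: glass jar, 60 mm diameter, 75 mm high, behind the jig. Origin: centre of underside.
- square: Bystander: try square lying flat behind the jig: wooden stock 100 by 22 by 14 mm (origin at the centre of its underside, stock along x), steel blade reaching 140 mm along +y.
- mug: Bystander: white mug with pencils, 76 mm diameter, 150 mm high with the pencils. Origin: centre of underside.
- tape: Bystander: tape measure, 70 by 32 by 65 mm. Origin: centre of underside.

How it is judged:
By the outcome, as a careful person would: the job done as asked, in the order asked, and still so for the second after the job is handed in, with the robot touching nothing.
It also fails if it takes over 72 s, if anything falls off the work surface, if the arm or the gripper's body presses on something with over 40 N, if the wrist force passes 120 N, or if a joint passes its speed limit or range.

### The arm

A 7-joint arm with a two-finger parallel gripper is mounted at the origin on the work surface. World frame = base frame: x ahead of the robot, y to its left, z up, the work surface at z = 0. Lengths are in m, angles in rad, forces in N, time in s.
With the tool pointing down it reaches from about 0.4 to 0.75 m from the base axis. Payload 19.5 kg.
Tool frame: the origin (TCP) lies on the centre line of the jaws, within the pads' length; the fingertips stand 17 mm ahead of it and the grasp point (between the pads) lies 2 mm behind it (tip_reach is the distance from the TCP to the fingertips, in m); z points along the fingers, y is the line along which they close (so a half turn about z gives the same grasp; the last joint's range is limited). The gripper opens to 85 mm and grips with 20 to 120 N. Pads are 22 mm wide; open, the fingers measure 114 mm over their backs; the gripper's body (76 mm by 85 mm) begins 54 mm behind the grasp point. The pads swing forward as they close: fully open they stand 13 mm farther back than shut.
Start: joints at [1.28, 0.707, -0.028, 1.485, 0.022, 0.951, -0.075], TCP at [0.142, -0.557, 0.216] pointing down, gripper open.
Joint ranges: [-2.71, 2.71], [-0.32, 2.16], [-1.57, 1.52], [0, 2.45], [-1.46, 4.6], [0, 2.02], [-2.83, 2.83]. Speed limits (rad/s): [1.89, 1.89, 2.57, 2.57, 3.01, 3.01, 3.01].

### API

Orientations are given as a unit quaternion [w, x, y, z].
In Python, from cell import state, camera, camera_model, sign_off, tip_reach gives the robot as it stands.
- The arm moves only by the tool servo_tool, never from a script. Its arguments are lists of equal length, an entry for each row: "xyz": the shift along the tool's x, y, z in cm, a list of three; "delta_rot": the turn, a rotation vector about the tool's x, y, z in degrees, a list of three; "grip": the gripper command: -1 is shut, 1 is fully open, values between are in proportion. In form: {"xyz": [[x, y, z], ...], "delta_rot": [[wx, wy, wz], ...], "grip": [grip, ...]}. A call has 1 to 12 rows; each row is the pose to reach, as a shift and turn from the pose commanded when the call began, along the tool's axes at that moment; what a row does not reach only later rows make up. A row lasts 1/8 s, in which the tool goes at most 62.5 mm and 10.7 degrees, less where a joint would pass 70% of its speed; a pose out of reach is approached as far as the arm can. A call with a gripper value outside its range is refused whole. The fingers move at their own pace and stop on an object; "force" is the grip in N (left out, the last holds). Time passes only in rows, so rows that repeat a pose let the fingers close. It gives the time, the measured TCP pose, the force, the opening and the grip force at its end, in the units of the state.
- state(): the state, without advancing time (a new reading comes with each control period).
- camera(name): name is "side" or "top" or "wrist"; returns the picture (400x640x3 uint8, red, green, blue); there is no depth.
- camera_model(name): a dict with "intrinsics" (3x3 intrinsics, pixels), "extrinsics" (4x4, takes a point from camera to world coordinates). Camera axes: x right, y down, z forward; pixel columns grow to the right and rows downward; lengths in m; the calibration is good to about 2 mm. The wrist camera is an equidistant fisheye: a pixel r from the principal point sees the ray r / f radians off the axis. A picture is of the moment at which its call begins: read the wrist's pose just before it. camera_model takes no time and is no camera call; for the wrist camera it gives the pose at the moment of the call.
- sign_off(): hands the job in; it is judged then, once.
The state is a dict: "t": time; "joints": joint angles; "dq": joint speeds; "joint_efforts": joint torques, N m; "eef_pos": TCP position; "tool_rot": TCP orientation; "contact_force": force on the tool from outside, world axes, zero at the start; "moment": the same for the moment, N m; "opening": finger opening in m; "finger_force": force on a finger pad.
Only numpy, scipy, OpenCV 4.12 (cv2) and the standard library are available. Lean on these libraries where they do the work, as an engineer would, in place of code of your own. Each camera call takes 0.05 s, during which the arm holds its last target. There are 200 camera calls.

## Working session

There is one attempt and no reset: what is moved stays moved. The work goes in short steps, Python scripts to look and compute and a tool call to move; the robot and the scene stay as the last step left them, time stands still between calls to the robot, and variables do not carry over. Pictures are saved under pics/ and viewed, at most 10 in all, crops included, and the job is handed in when it is done.

Besides the shell and the picture viewer there is one more tool, called as a command line: name --argument value ..., lists and objects as JSON in quotes. servo_tool: Moves the arm, as the interface text tells. Its arguments: {"type":"object","properties":{"xyz":{"type":"array","items":{"type":"array","items":{"type":"number"}}},"delta_rot":{"type":"array","items":{"type":"array","items":{"type":"number"}}},"grip":{"type":"array","items":{"type":"number"}},"force":{"type":"number"}},"required":["xyz","delta_rot","grip"]}

```bash
mkdir -p pics; ls; python3 - <<'E'
from cell import *
import cv2
s=state();print({k:(v if isinstance(v,(int,float)) else [round(float(x),3) for x in v]) for k,v in s.items()})
for n in("top","side"):
    cv2.imwrite(f"pics/{n}0.png",camera(n)[:,:,::-1]);m=camera_model(n);print(n,m)
E
```

```text
pics
{'t': 0.0, 'joints': [1.28, 0.707, -0.028, 1.485, 0.022, 0.951, -0.076], 'dq': [0.0, -0.002, -0.001, -0.001, 0.001, 0.0, 0.001], 'joint_efforts': [0.001, -88.32, 1.235, -23.616, 0.017, 0.007, 0.0], 'eef_pos': [0.142, -0.557, 0.215], 'tool_rot': [-0.001, 0.992, 0.124, -0.0], 'contact_force': [-0.237, -0.994, 0.79], 'moment': [0.044, -0.011, 0.01], 'finger_force': 0.0, 'opening': 0.08567869865237769}
top {'intrinsics': array([[459.8669514 ,   0.        , 322.44590021],
       [  0.        , 459.8669514 , 199.38003294],
       [  0.        ,   0.        ,   1.        ]]), 'extrinsics': array([[-1.77086953e-02, -9.90626819e-01,  1.35443375e-01,
         3.71374668e-01],
       [-9.99771490e-01,  1.91664694e-02,  9.46646477e-03,
        -8.77368557e-04],
       [-1.19737052e-02, -1.35244786e-01, -9.90739864e-01,
         1.32102247e+00],
       [ 0.00000000e+00,  0.00000000e+00,  0.00000000e+00,
         1.00000000e+00]])}
side {'intrinsics': array([[463.49507341,   0.        , 319.72764584],
       [  0.        , 463.49507341, 201.99580954],
       [  0.        ,   0.        ,   1.        ]]), 'extrinsics': array([[-8.40989783e-01, -3.11091587e-01,  4.42671671e-01,
        -2.06839773e-02],
       [-5.41050321e-01,  4.82252737e-01, -6.88982472e-01,
         8.70742439e-01],
       [ 8.57025536e-04, -8.18934870e-01, -5.73885828e-01,
         8.15780781e-01],
       [ 0.00000000e+00,  0.00000000e+00,  0.00000000e+00,
         1.00000000e+00]])}
```

View pics/top0.png

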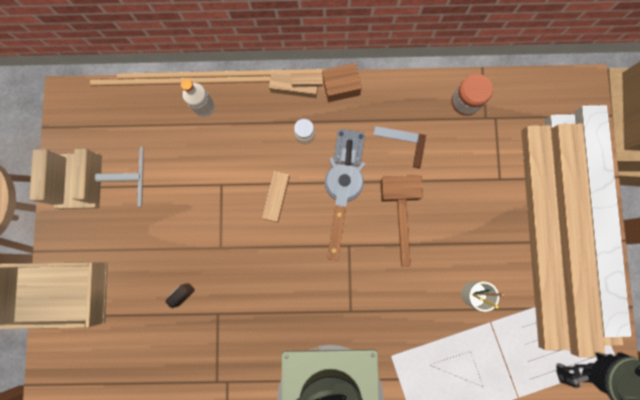

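View pics/side0.png

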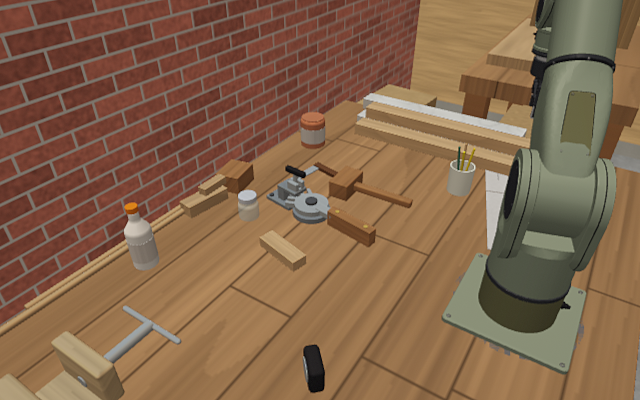

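The top view shows the pivot near (344,181), the handle near (349,152), the fence running to about (335,258), the board at (276,196) on the +y side and the mallet on the −y side. I'll measure these more closely.

```bash
cat > h.py <<'E'
import numpy as np,cv2
from cell import *
def plane(name,px,z,m=None):
    m=m or camera_model(name);K,E=m["intrinsics"],m["extrinsics"]
    d=np.linalg.solve(K,[px[0],px[1],1.]);d=E[:3,:3]@d;o=E[:3,3]
    return o+d*(z-o[2])/d[2]
def rect(img,lo,hi,roi):
    x0,y0,x1,y1=roi;h=cv2.cvtColor(img,cv2.COLOR_RGB2HSV)[y0:y1,x0:x1]
    m=cv2.inRange(h,np.array(lo),np.array(hi));c,_=cv2.findContours(m,0,2)
    c=max(c,key=cv2.contourArea)+np.array([[x0,y0]]);return cv2.minAreaRect(c),cv2.contourArea(c)
E
python3 - <<'E'
from h import *
im=cv2.imread("pics/top0.png")
cv2.imwrite("pics/crop0.png",cv2.resize(im[115:275,250:430],None,fx=3.7,fy=3.7,interpolation=cv2.INTER_CUBIC))
h=cv2.cvtColor(im,cv2.COLOR_BGR2HSV)
for n,p in dict(board=(276,196),bench=(300,220),fence=(338,230),bar=(349,155),hub=(344,181),screw=(339,214)).items(): print(n,h[p[1],p[0]])
E
```

```text
board [ 16  95 223]
bench [ 13 114 185]
fence [ 12 132 174]
bar [ 7 36 64]
hub [126  14  89]
screw [ 20 136 219]
```

View pics/crop0.png

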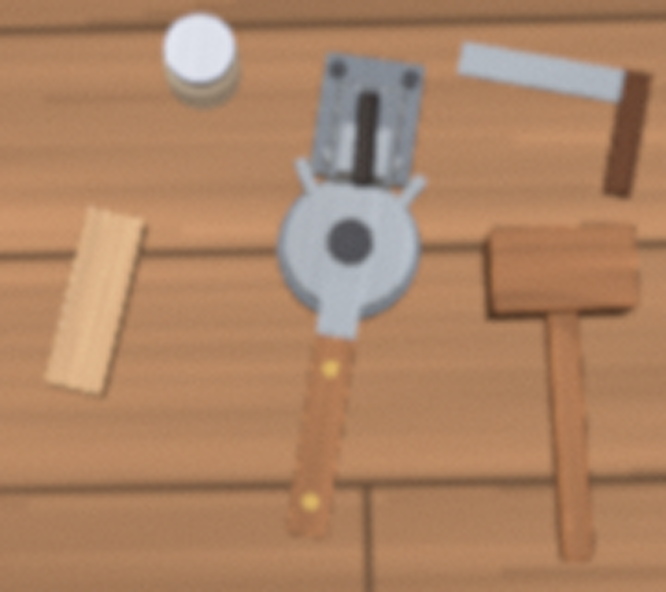

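The crop shows the bar spanning (370,92)–(364,185), the hub at (350,242), the screws at (331,369) and (311,502), and the board corners at (92,207), (145,224), (101,394) and (46,378).

```bash
python3 - <<'E'
from h import *
im=cv2.cvtColor(cv2.imread("pics/top0.png"),cv2.COLOR_BGR2RGB)
P=lambda c,z:plane("top",(250+(c[0]+.5)/3.7-.5,115+(c[1]+.5)/3.7-.5),z)
hub=P((350,242),.045);s1=P((331,369),.054);s2=P((311,502),.054)
b1=P((370,92),.127);b2=P((364,185),.127)
(rc,sz,an),a=rect(im,(0,0,0),(180,255,85),(340,132,360,170))
print("bar mask",rc,sz,an,a,plane("top",rc,.122))
yaw=np.arctan2(*(s1-s2)[1::-1])
print("hub",hub,"s1",s1,"s2",s2,"bar",(b1+b2)/2,"baryaw",np.degrees(np.arctan2(*(b1-b2)[1::-1])),"jig yaw",np.degrees(yaw), np.linalg.norm(s1-hub),np.linalg.norm(s2-hub))
u=np.array([np.cos(yaw),np.sin(yaw),0]);print("yaw hub->bar",np.degrees(np.arctan2(*((b1+b2)/2-hub)[1::-1])), "yaw s2->hub",np.degrees(np.arctan2(*(hub-s2)[1::-1])),"plunger pred",hub+.062*u)
(rc,sz,an),a=rect(im,(14,60,200),(22,112,255),(255,165,295,230));print("board",rc,sz,an,a)
c=[plane("top",p,.032)[:2] for p in cv2.boxPoints((rc,sz,an))];print(np.round(c,3),np.mean(c,0))
q=[P(p,.032)[:2] for p in((92,207),(145,224),(101,394),(46,378))];print(np.round(q,3),np.mean(q,0))
d=(q[0]+q[1]-q[2]-q[3]);print("board yaw",np.degrees(np.arctan2(d[1],d[0])))
a=yaw-.524
f=np.array([np.cos(a),np.sin(a)]);n=np.array([-f[1],f[0]])
fm=hub[:2]-.15*f;print("swung mid",fm,"yaw",np.degrees(a),"tgt board",fm+(.015+.0225)*n, "fence +y face->board dists",[(x-hub[:2])@n for x in q],[(x-hub[:2])@-f for x in q])
s=state();R=s["tool_rot"];print(R)
E
```

```text
bar mask (348.2323913574219, 152.0155029296875) (5.121963024139404, 24.212915420532227) 3.814074993133545 90.0 [ 0.66145297 -0.06045378  0.122     ]
hub [ 0.59957425 -0.05097813  0.045     ] s1 [ 0.50184969 -0.03409856  0.054     ] s2 [ 0.40323551 -0.01706667  0.054     ] bar [ 0.66019767 -0.06178411  0.127     ] baryaw -5.0619052658237225 jig yaw -9.799018751156765 0.09957916258151528 0.19944896074219975
yaw hub->bar -10.106692690520536 yaw s2->hub -9.799397001687318 plunger pred [ 0.66066972 -0.06153007  0.045     ]
board (274.6317138671875, 195.13632202148438) (15.896023750305176, 49.029293060302734) 14.38139533996582 671.5
[[0.501 0.186]
 [0.637 0.151]
 [0.624 0.107]
 [0.489 0.143]] [0.56283878 0.1467234 ]
[[0.633 0.147]
 [0.619 0.106]
 [0.488 0.141]
 [0.501 0.183]] [0.56051642 0.14404066]
board yaw -14.936409279829611
swung mid [0.48436861 0.04508258] yaw -39.822007216011905 tgt board [0.50838379 0.07388399] fence +y face->board dists [np.float64(0.1736005384343423), np.float64(0.1331506975283641), np.float64(0.07590528459173003), np.float64(0.11641923675730954)] [np.float64(0.10086275126537539), np.float64(0.08557813305752603), np.float64(0.2081386765936719), np.float64(0.22497580271640782)]
[-4.72286638e-04  9.92272746e-01  1.24074856e-01 -6.49343700e-05]
```

servo_tool --xyz '[[3,-2,-4],[9,-5,-5],[15,-8.5,-5],[21,-12,-5],[27,-15,-5],[33,-18.5,-5],[39,-22,-5],[45,-25.5,-4],[51,-29,-2],[57,-32,0],[62.4,-35.3,0],[62.4,-35.3,0]]' --delta_rot '[[0,0,2],[0,0,4],[0,0,6],[0,0,8],[0,0,10],[0,0,12],[0,0,14],[0,0,16],[0,0,18],[0,0,20],[0,0,22],[0,0,22]]' --grip '[1,1,1,1,1,1,1,1,1,1,1,1]'

```text
t: 1.6
eef_pos: [0.6606, -0.0597, 0.2154]
tool_rot: [0.0, 0.998, -0.068, -0.0]
contact_force: [0.2, -1.2, 0.4]
opening: 0.0851
finger_force: 0.0
```

```bash
cat >> h.py <<'E'
def fplane(m,px,z):
    K,E=m["intrinsics"],m["extrinsics"]
    a=np.array([(px[0]-K[0,2])/K[0,0],(px[1]-K[1,2])/K[1,1]]);r=np.hypot(*a)
    d=E[:3,:3]@np.array([*(a/max(r,1e-9)*np.sin(r)),np.cos(r)]);o=E[:3,3];return o+d*(z-o[2])/d[2]
E
python3 - <<'E'
from h import *
m=camera_model("wrist");im=camera("wrist");cv2.imwrite("pics/w1.png",im[:,:,::-1])
import pickle;pickle.dump(m,open("w1.pkl","wb"));s=state();print(s["joints"],s["t"],tip_reach)
E
```

```text
[-0.02364417  0.87495886  0.1452227   1.09892547 -0.12554535  1.17677754
 -1.58075711] 1.65 0.017
```

View pics/w1.png

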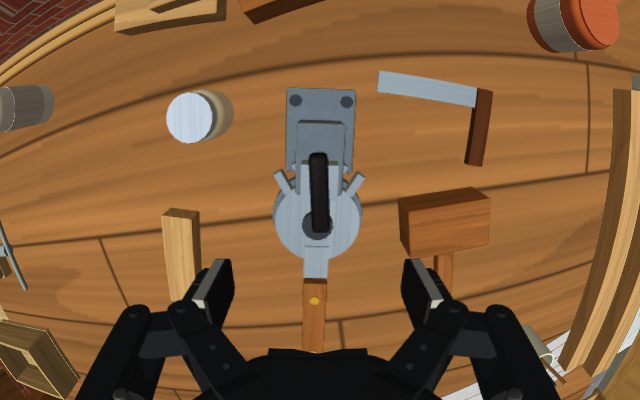

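The wrist view shows the bar centred between the fingers, from (318,153) to (321,231), with its far end at the top.

```bash
python3 - <<'E'
from h import *
import pickle;m=pickle.load(open("w1.pkl","rb"))
a=fplane(m,(318,154),.127);b=fplane(m,(320.5,231),.127);print(a,b,(a+b)/2,np.linalg.norm(a-b),np.degrees(np.arctan2(*(a-b)[1::-1])))
E
```

```text
[ 0.69949533 -0.06583719  0.127     ] [ 0.63250473 -0.05899118  0.127     ] [ 0.66600003 -0.06241419  0.127     ] 0.06733949799484326 -5.835002905485215
```

servo_tool --xyz '[[0.1,0.2,4],[0.1,0.2,7],[0.1,0.2,9.9],[0.1,0.2,9.9],[0.1,0.2,9.9],[0.1,0.2,9.9],[0.1,0.2,9.9],[0.1,0.2,9.9],[0.1,0.2,9.9]]' --delta_rot '[[0,0,0],[0,0,-2],[0,0,-2],[0,0,-2],[0,0,-2],[0,0,-2],[0,0,-2],[0,0,-2],[0,0,-2]]' --grip '[0.3,0,-0.2,-1,-1,-1,-1,-1,-1]' --force 60

```text
t: 2.78
eef_pos: [0.6602, -0.0636, 0.117]
tool_rot: [-0.0, 0.999, -0.05, 0.0]
contact_force: [0.1, -0.3, 0.5]
opening: -0.0001
finger_force: 0.0
```

The jaws shut on nothing, so I'll look again.

```bash
python3 - <<'E'
from h import *
w=camera("wrist")[:,:,::-1];s=camera("side")[:,:,::-1]
a=cv2.resize(w[60:360,150:490],(400,353));b=cv2.resize(s[130:240,240:365],(400,352),interpolation=2)
cv2.imwrite("pics/w2.png",np.hstack([a[:352],b]));print(state()["opening"],state()["eef_pos"])
E
```

```text
-0.00010478907777604844 [ 0.66018684 -0.06361375  0.11695301]
```

View pics/w2.png

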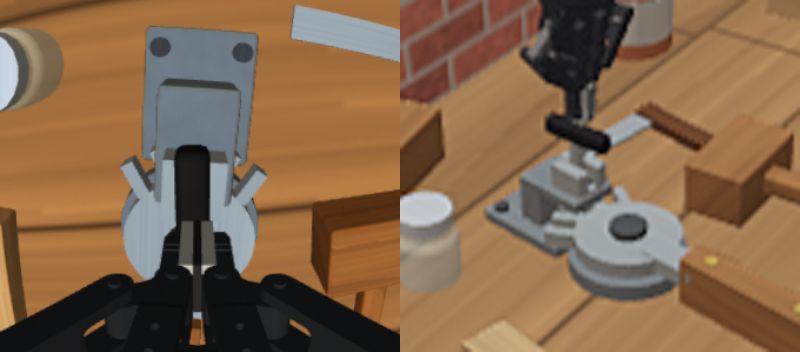

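The side crop shows the finger tips over or behind the bar's middle. In the wrist crop they are near (200,222), which is about (320,249) in the full picture. I'll check the geometry by projecting the tip into both pictures.

```bash
python3 - <<'E'
from h import *
from scipy.spatial.transform import Rotation as Ro
s=state();q=s["tool_rot"];R=Ro.from_quat([q[1],q[2],q[3],q[0]]).as_matrix();p=np.array(s["eef_pos"])
m=camera_model("wrist");ms=camera_model("side")
def pw(X):
    c=m["extrinsics"][:3,:3].T@(X-m["extrinsics"][:3,3]);r=np.hypot(c[0],c[1]);t=np.arctan2(r,c[2]);K=m["intrinsics"];u=np.array([K[0,2]+K[0,0]*t*c[0]/r,K[1,2]+K[1,1]*t*c[1]/r])
    return (u-[150,60])*400/340
def ps(X):
    c=ms["extrinsics"][:3,:3].T@(X-ms["extrinsics"][:3,3]);u=ms["intrinsics"]@c;u=u[:2]/u[2];return (u-[240,130])*3.2
print("R",R.round(3),"cam in tool",R.T@(m["extrinsics"][:3,3]-p))
J=np.array([.5996,-.051,0]);y=np.radians(-6)
for n,X in dict(tcp=p,tip=p+R@[0,0,.017],barTop=np.array([.661,-.0615,.127]),far=np.array([.661+.0348,-.0615-.0036,.118]),near=np.array([.661-.0348,-.0615+.0036,.118]),jarTop=None).items() if False else [("tcp",p),("tip",p+R@[0,0,.017]),("barTop",np.array([.661,-.0615,.127])),("far",np.array([.6958,-.0651,.118])),("near",np.array([.6262,-.0579,.118]))]:
    print(n,X.round(4),"wrist crop",pw(X).round(),"side crop",ps(X).round())
E
```

```text
R [[ 0.995 -0.1    0.   ]
 [-0.1   -0.995  0.   ]
 [ 0.    -0.    -1.   ]] cam in tool [ 8.31463146e-02 -1.28048060e-04 -1.56905169e-01]
tcp [ 0.6602 -0.0636  0.117 ] wrist crop [197. 224.] side crop [181. 131.]
tip [ 0.6602 -0.0636  0.1   ] wrist crop [197. 209.] side crop [181. 147.]
barTop [ 0.661  -0.0615  0.127 ] wrist crop [192. 233.] side crop [178. 122.]
far [ 0.6958 -0.0651  0.118 ] wrist crop [192. 154.] side crop [150. 119.]
near [ 0.6262 -0.0579  0.118 ] wrist crop [192. 282.] side crop [208. 144.]
```

```bash
python3 - <<'E'
from h import *
w=camera("wrist")[:,:,::-1];s=camera("side")[:,:,::-1]
a=cv2.resize(w[180:310,270:370],(400,520),interpolation=2);b=cv2.resize(s[130:195,270:320],(400,520),interpolation=2)
cv2.imwrite("pics/w3.png",np.hstack([a,b]))
E
```

```text
(no output)
```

View pics/w3.png

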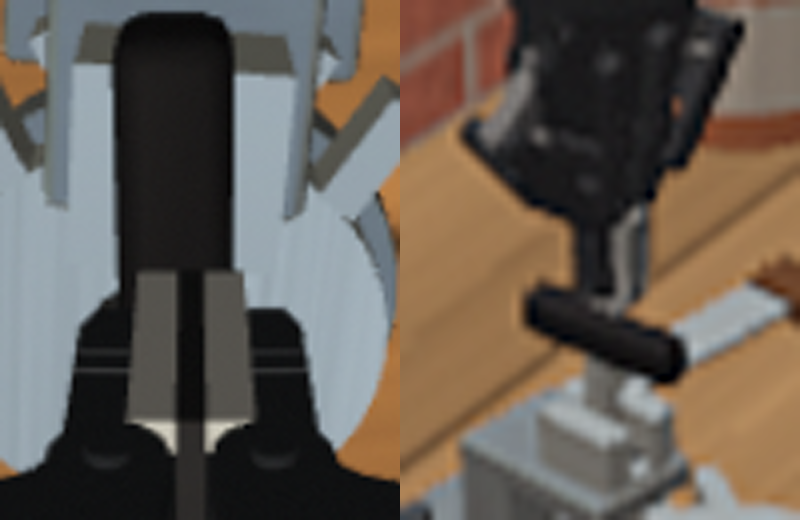

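The close-up shows the closed tips ending on the bar's top, not beside it, with a gap of about 4 mm between them. I'll find where the tips really sit along the tool from the open-jaw picture w1, where the inner tip corners are near (232,262) and (403,262).

```bash
python3 - <<'E'
from h import *
import pickle;m=pickle.load(open("w1.pkl","rb"));K=m["intrinsics"]
Rt=np.array([[0.9907,-.1357,0],[-.1357,-.9907,0],[0,0,-1]])
cam=np.array([.0831,0,-.1569])
def ray(px):
    a=np.array([(px[0]-K[0,2])/K[0,0],(px[1]-K[1,2])/K[1,1]]);r=np.hypot(*a)
    return Rt.T@m["extrinsics"][:3,:3]@np.array([*(a/r*np.sin(r)),np.cos(r)])
for px in((232,262),(403,262),(220,260),(415,260)):
    d=ray(px);
    for y in(.0425,):
        t=y/abs(d[1]);print(px,"y=+-",y,(cam+t*d).round(4))
# closed: x=+11mm at px (317,247)
d=ray((317,247));print("closed tip",(cam+d*(.011-cam[0])/d[0]).round(4))
d=ray((317,285));print("closed pad top",(cam+d*(.011-cam[0])/d[0]).round(4),K)
E
```

```text
(232, 262) y=+- 0.0425 [ 0.0059 -0.0425 -0.0253]
(403, 262) y=+- 0.0425 [ 0.0074  0.0425 -0.0278]
(220, 260) y=+- 0.0425 [ 0.0166 -0.0425 -0.0422]
(415, 260) y=+- 0.0425 [ 0.0178  0.0425 -0.0442]
closed tip [ 0.011   0.0001 -0.0174]
closed pad top [ 0.011   0.0001 -0.0515] [[309.70691629   0.         317.2284319 ]
 [  0.         309.70691629 200.67684248]
 [  0.           0.           1.        ]]
```

The tips actually stand about 17 mm *behind* the reported TCP when closed, and about 27 mm behind when open, so I was too high. I'll open, shift 2 mm and go 3.6 cm deeper.

servo_tool --xyz '[[0,-0.2,0],[0,-0.2,0],[0,-0.2,0],[0,-0.2,0],[0,-0.2,1.2],[0,-0.2,2.4],[0,-0.2,3.6],[0,-0.2,3.6],[0,-0.2,3.6]]' --delta_rot '[[0,0,0],[0,0,0],[0,0,0],[0,0,0],[0,0,0],[0,0,0],[0,0,0],[0,0,0],[0,0,0]]' --grip '[0,0,0,0,0,0,0,0,0]'

```text
t: 4.1
eef_pos: [0.6605, -0.0617, 0.0811]
tool_rot: [-0.0, 0.999, -0.05, 0.0]
contact_force: [0.0, -0.6, -0.2]
opening: 0.0426
finger_force: 0.0
```

servo_tool --xyz '[[0,0,0],[0,0,0],[0,0,0],[0,0,0],[0,0,0],[0,0,0]]' --delta_rot '[[0,0,0],[0,0,0],[0,0,0],[0,0,0],[0,0,0],[0,0,0]]' --grip '[-1,-1,-1,-1,-1,-1]' --force 60

```text
t: 4.85
eef_pos: [0.6606, -0.0616, 0.0814]
tool_rot: [-0.0, 0.999, -0.05, 0.0]
contact_force: [-1.1, 0.3, 6.4]
opening: 0.0146
finger_force: 58.8
```

servo_tool --xyz '[[0,0,-0.8],[0,0,-1.6],[0,0,-2.2],[0,0,-2.2],[0,0,-2.2],[0,0,-2.2],[0,0,-2.2],[0,0,-2.2],[0,0,-2.2],[0,0,-2.2],[0,0,-2.2],[0,0,-2.2]]' --delta_rot '[[0,0,0],[0,0,0],[0,0,0],[0,0,0],[0,0,-9],[0,0,-18],[0,0,-27],[0,0,-36],[0,0,-46],[0,0,-56],[0,0,-66],[0,0,-66]]' --grip '[-1,-1,-1,-1,-1,-1,-1,-1,-1,-1,-1,-1]'

```text
t: 6.35
eef_pos: [0.6612, -0.0637, 0.103]
tool_rot: [0.002, 0.865, 0.503, 0.0]
contact_force: [9.1, -7.8, -12.8]
opening: 0.0152
finger_force: 58.9
```

servo_tool --xyz '[[0,0,0.4],[0,0,0.4],[0,0,0.4],[0,0,0.4],[0,0,0.4],[0,0,-2],[0,0,-6],[0,0,-10],[0,0,-10]]' --delta_rot '[[0,0,0],[0,0,0],[0,0,0],[0,0,0],[0,0,0],[0,0,0],[0,0,0],[0,0,0],[0,0,0]]' --grip '[-1,0,0,0,0,0,0,0,0]'

```text
t: 7.48
eef_pos: [0.6615, -0.0616, 0.2058]
tool_rot: [0.001, 0.865, 0.502, 0.002]
contact_force: [-0.4, -0.9, -1.6]
opening: 0.0428
finger_force: 0.0
```

```bash
python3 - <<'E'
from h import *
s=camera("side")[:,:,::-1];t=camera("wrist")[:,:,::-1]
cv2.imwrite("pics/s4.png",np.hstack([cv2.resize(s[110:240,240:400],(400,325),interpolation=2),cv2.resize(t[60:320,160:480],(400,325))]));print(state()["joints"])
E
```

```text
[ 0.12534335  0.87467359 -0.2035945   1.12518333  0.17018121  1.15751923
 -0.59431019]
```

View pics/s4.png

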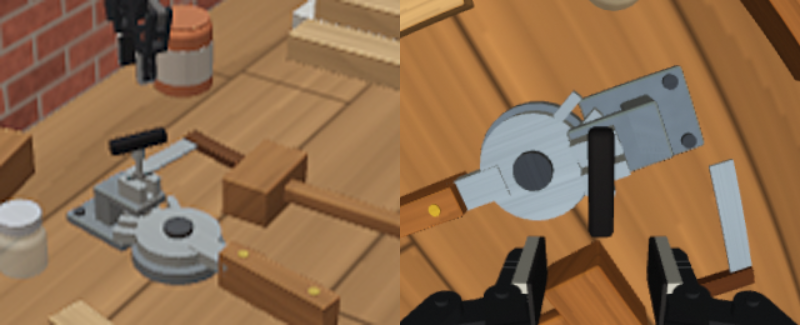

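The handle is parked, up and turned about 70°, and it stays there. Next I'll push the fence from its −y side with closed fingers.

```bash
cat >> h.py <<'E'
from scipy.spatial.transform import Rotation as Ro
PIV=np.array([.5996,-.051]);YAW=np.radians(-9.8)
def fr(a,r,l):  # point at r out along fence at joint angle a, l toward its +y side
    t=YAW+a;f=np.array([np.cos(t),np.sin(t)]);n=np.array([-f[1],f[0]]);return PIV-r*f+l*n
def rel(way):  # way: (x,y,z,psi deg) -> tool shifts cm, turn about z deg
    s=state();q=s["tool_rot"];R=Ro.from_quat([q[1],q[2],q[3],q[0]]).as_matrix();psi=np.degrees(np.arctan2(R[1,0],R[0,0]))
    print("psi",psi,s["eef_pos"])
    for w in way: print((100*R.T@(np.array(w[:3])-s["eef_pos"])).round(2).tolist(), round(psi-w[3],1))
E
python3 - <<'E'
from h import *
W=[(*fr(0,.15,-.06),.15,80),(*fr(0,.15,-.06),.007,80)]
for a in np.linspace(0,.53,7): W.append((*fr(-a,.15,-.026),.007,80-np.degrees(a)))
W.append((*fr(-.53,.15,-.06),.007,50));W.append((*fr(-.53,.15,-.06),.2,50));rel(W)
E
```

```text
psi 60.25737314586036 [ 0.66025768 -0.06160736  0.2027091 ]
[-12.84, -17.85, 5.27] -19.7
[-12.84, -17.84, 19.57] -19.7
[-9.65, -19.0, 19.57] -19.7
[-8.45, -19.62, 19.57] -14.7
[-7.21, -20.13, 19.57] -9.6
[-5.92, -20.52, 19.57] -4.6
[-4.61, -20.8, 19.57] 0.5
[-3.27, -20.97, 19.57] 5.6
[-1.93, -21.01, 19.57] 10.6
[-5.27, -21.63, 19.57] 10.3
[-5.28, -21.63, 0.27] 10.3
```

servo_tool --xyz '[[-3,-4.5,0],[-6,-9,0],[-9,-13,0],[-12.8,-17.8,0],[-12.8,-17.8,5],[-12.8,-17.8,10],[-12.8,-17.8,15],[-12.8,-17.8,19.5],[-12.8,-17.8,19.5]]' --delta_rot '[[0,0,-5],[0,0,-10],[0,0,-15],[0,0,-19.7],[0,0,-19.7],[0,0,-19.7],[0,0,-19.7],[0,0,-19.7],[0,0,-19.7]]' --grip '[-1,-1,-1,-1,-1,-1,-1,-1,-1]'

```text
t: 8.7
eef_pos: [0.4404, -0.0838, 0.0057]
tool_rot: [-0.002, 0.766, 0.643, -0.002]
contact_force: [0.0, 1.2, 0.6]
opening: -0.0
finger_force: 0.0
```

```bash
python3 - <<'E'
from h import *
W=[]
for a in np.linspace(0,.53,9): W.append((*fr(-a,.15,-.026),.007,80-np.degrees(a)))
W.append((*fr(-.53,.15,-.06),.007,50));W.append((*fr(-.53,.15,-.06),.2,50));rel(W)
print(state()["joints"])
E
```

```text
psi 80.01053437211588 [ 0.44037905 -0.08380084  0.00566365]
[3.34, 0.12, -0.14] 0.0
[4.34, -0.02, -0.13] 3.8
[5.35, -0.1, -0.13] 7.6
[6.35, -0.11, -0.14] 11.4
[7.36, -0.05, -0.14] 15.2
[8.36, 0.07, -0.14] 19.0
[9.35, 0.26, -0.14] 22.8
[10.33, 0.52, -0.14] 26.6
[11.28, 0.84, -0.14] 30.4
[8.35, -0.87, -0.13] 30.0
[8.34, -0.98, -19.43] 30.0
[ 0.15086319  0.9418214  -0.06114593  2.10321523  0.44735205  0.11442929
 -0.50457446]
```

servo_tool --xyz '[[2.5,0.1,-0.1],[3.3,0.1,-0.1],[4.3,0,-0.1],[5.3,-0.1,-0.1],[6.3,-0.1,-0.1],[7.3,-0.1,-0.1],[8.3,0.1,-0.1],[9.3,0.3,-0.1],[10.3,0.5,-0.1],[11.3,0.8,-0.1],[11.3,0.8,-0.1],[11.3,0.8,-0.1]]' --delta_rot '[[0,0,0],[0,0,0],[0,0,3.8],[0,0,7.6],[0,0,11.4],[0,0,15.2],[0,0,19],[0,0,22.8],[0,0,26.6],[0,0,30.4],[0,0,30.4],[0,0,30.4]]' --grip '[-1,-1,-1,-1,-1,-1,-1,-1,-1,-1,-1,-1]'

```text
t: 10.2
eef_pos: [0.4698, 0.0249, 0.0095]
tool_rot: [-0.0, 0.908, 0.42, 0.0]
contact_force: [-0.5, 0.2, -0.5]
opening: 0.0
finger_force: 0.0
```

```bash
python3 - <<'E'
from h import *
print(state()["joints"])
rel([(*fr(-.53,.15,-.026),.007,50),(*fr(-.53,.15,-.06),.007,50)])
E
```

```text
[-0.11162672  0.94026543 -0.0165572   2.03288479  0.07888942  0.16880389
 -0.90413276]
psi 49.60796443864426 [0.46981279 0.02488522 0.0094971 ]
[-0.03, -0.19, 0.25] -0.4
[-3.43, -0.17, 0.25] -0.4
```

servo_tool --xyz '[[-2,0,0],[-4,0,0],[-5,0,-6],[-6,0,-12],[-6,0,-18],[-6,0,-18]]' --delta_rot '[[0,0,0],[0,0,0],[0,0,0],[0,0,0],[0,0,0],[0,0,0]]' --grip '[-1,-1,-1,-1,-1,-1]'

```text
t: 10.95
eef_pos: [0.4319, -0.021, 0.1925]
tool_rot: [0.001, 0.908, 0.419, 0.003]
contact_force: [1.5, 0.6, -1.7]
opening: -0.0002
finger_force: 0.0
```

```bash
python3 - <<'E'
from h import *
m=camera_model("wrist");im=camera("wrist");h=cv2.cvtColor(im,cv2.COLOR_RGB2HSV)
def yel(h):
    k=cv2.inRange(h,np.array([20,110,150]),np.array([30,255,255]));n,_,st,c=cv2.connectedComponentsWithStats(k)
    return [(c[i].round(1),int(st[i,4])) for i in range(1,n) if 8<st[i,4]<400]
for c,a in yel(h):
    p=fplane(m,c,.054);d=PIV-p[:2];print("w",c,a,p.round(3),np.hypot(*d).round(3),round(np.arctan2(d[1],d[0])-YAW,3))
im2=camera("top");h=cv2.cvtColor(im2,cv2.COLOR_RGB2HSV)
k=cv2.inRange(h,np.array([17,120,190]),np.array([30,255,255]));n,_,st,c=cv2.connectedComponentsWithStats(k)
for i in range(1,n):
    if 250<c[i][0]<420 and 120<c[i][1]<280:
        p=plane("top",c[i],.054);d=PIV-p[:2];print("t",c[i].round(1),st[i,4],p.round(3),np.hypot(*d).round(3),round(np.arctan2(d[1],d[0])-YAW,3))
cv2.imwrite("pics/w5.png",im[:,:,::-1]);print(state()["eef_pos"])
E
```

```text
w [263.1  95.5] 120 [0.451 0.078 0.054] 0.197 -0.545
w [368.9  95.6] 121 [0.527 0.013 0.054] 0.097 -0.555
t [298.4 234.2] 16 [0.449 0.079 0.054] 0.199 -0.542
[ 0.43084429 -0.02074844  0.18922668]
```

View pics/w5.png

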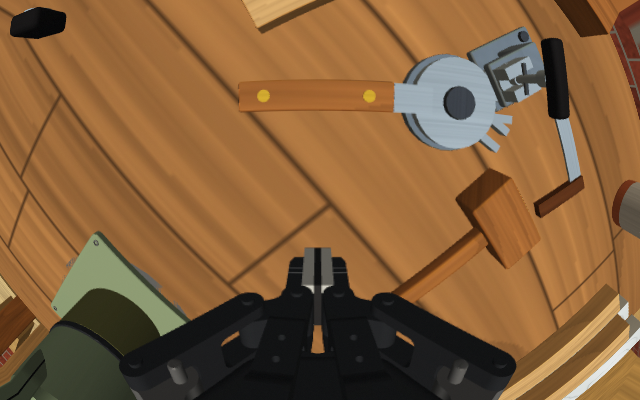

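The two yellow screws at (263,95) and (369,96) put the fence at about −0.545, inside the capture range. Back to the handle.

```bash
python3 - <<'E'
from h import *
rel([(.661,-.062,.2,60.3),(.661,-.062,.099,60.3)])
E
```

```text
psi 49.561648624882736 [ 0.43084429 -0.02074844  0.18922668]
[11.79, 20.19, -1.06] -10.7
[11.78, 20.19, 9.04] -10.7
```

servo_tool --xyz '[[3,5,-1],[6,10,-1],[9,15,-1],[11.8,20.2,-1],[11.8,20.2,-1],[11.8,20.2,2],[11.8,20.2,5],[11.8,20.2,7.5],[11.8,20.2,9],[11.8,20.2,9],[11.8,20.2,9]]' --delta_rot '[[0,0,-3],[0,0,-6],[0,0,-9],[0,0,-10.7],[0,0,-10.7],[0,0,-10.7],[0,0,-10.7],[0,0,-10.7],[0,0,-10.7],[0,0,-10.7],[0,0,-10.7]]' --grip '[0,0,0,0,0,0,0,0,0,0,0]'

```text
t: 12.42
eef_pos: [0.6615, -0.0615, 0.0997]
tool_rot: [0.0, 0.865, 0.502, 0.0]
contact_force: [0.8, 0.4, 0.2]
opening: 0.0429
finger_force: 0.0
```

servo_tool --xyz '[[0,0,0],[0,0,0],[0,0,0],[0,0,0],[0,0,0],[0,0,0]]' --delta_rot '[[0,0,0],[0,0,0],[0,0,0],[0,0,0],[0,0,0],[0,0,0]]' --grip '[-1,-1,-1,-1,-1,-1]' --force 60

```text
t: 13.18
eef_pos: [0.6624, -0.062, 0.0999]
tool_rot: [0.001, 0.865, 0.502, 0.001]
contact_force: [6.1, -3.2, 2.1]
opening: 0.0146
finger_force: 59.3
```

servo_tool --xyz '[[0,0,-0.4],[0,0,-0.4],[0,0,-0.4],[0,0,-0.4],[0,0,-0.4],[0,0,-0.4],[0,0,-0.4],[0,0,-0.4],[0,0,-0.4],[0,0,-0.4],[0,0,-0.4]]' --delta_rot '[[0,0,0],[0,0,0],[0,0,9],[0,0,18],[0,0,27],[0,0,37],[0,0,47],[0,0,57],[0,0,69],[0,0,69],[0,0,69]]' --grip '[-1,-1,-1,-1,-1,-1,-1,-1,-1,-1,-1]'

```text
t: 14.55
eef_pos: [0.662, -0.0613, 0.1027]
tool_rot: [-0.0, 0.997, -0.076, 0.001]
contact_force: [7.1, -1.4, -11.8]
opening: 0.0149
finger_force: 58.9
```

Lower to just above home, release and rise.

servo_tool --xyz '[[0,0,0.6],[0,0,1.2],[0,0,1.9],[0,0,1.9],[0,0,1.9],[0,0,1.9],[0,0,1.9],[0,0,1.9],[0,0,-2],[0,0,-6],[0,0,-10],[0,0,-10]]' --delta_rot '[[0,0,0],[0,0,0],[0,0,0],[0,0,0],[0,0,0],[0,0,0],[0,0,0],[0,0,0],[0,0,0],[0,0,0],[0,0,0],[0,0,0]]' --grip '[-1,-1,-1,-1,0,0,0,0,0,0,0,0]'

```text
t: 16.05
eef_pos: [0.6623, -0.0617, 0.2058]
tool_rot: [-0.0, 0.997, -0.076, 0.002]
contact_force: [-0.6, 1.5, -0.1]
opening: 0.0427
finger_force: 0.0
```

```bash
python3 - <<'E'
from h import *
s=camera("side")[:,:,::-1];im2=camera("top");h=cv2.cvtColor(im2,cv2.COLOR_RGB2HSV)
k=cv2.inRange(h,np.array([17,120,190]),np.array([30,255,255]));n,_,st,c=cv2.connectedComponentsWithStats(k)
for i in range(1,n):
    if 250<c[i][0]<420 and 120<c[i][1]<280:
        p=plane("top",c[i],.054);d=PIV-p[:2];print("t",c[i].round(1),st[i,4],p.round(3),np.hypot(*d).round(3),round(np.arctan2(d[1],d[0])-YAW,3))
(rc,sz,an),a=rect(im2,(14,60,200),(22,112,255),(255,165,295,230));print("board",rc,sz,an,a)
cv2.imwrite("pics/s6.png",np.hstack([cv2.resize(s[130:240,235:370],(400,326),interpolation=2),cv2.resize(im2[130:260,250:410,::-1],(400,325),interpolation=2)[:,:]]) if False else cv2.resize(s[110:250,225:385],(640,560),interpolation=2))
E
```

```text
board (274.554443359375, 195.09327697753906) (15.778583526611328, 49.066307067871094) 14.743562698364258 657.5
```

View pics/s6.png

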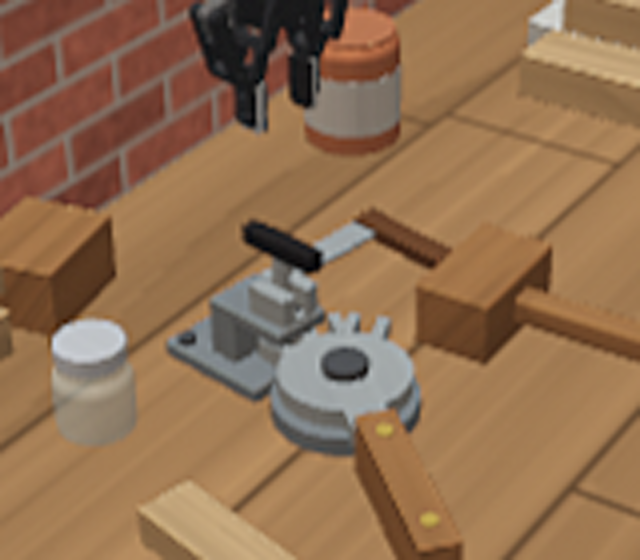

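The plunger is home: the bar centre is back at its first place, about (296,171) in the side picture, and the fence lies at the board-side end notch. Next I'll grip the board across its width, turn it parallel to the fence and slide it nearer.

```bash
python3 - <<'E'
from h import *
rel([(.5615,.145,.12,-15),(.5615,.145,-.008,-15)]+[(*(np.array([.5615,.145])*(1-k)+k*fr(-.524,.15,.0775)),-.007,-15-24.8*k) for k in(.25,.5,.75,1)])
E
```

```text
psi -8.745974720505181 [ 0.66109988 -0.06141817  0.20262644]
[-12.98, -18.89, 8.27] 6.3
[-12.98, -18.88, 21.07] 6.3
[-13.5, -17.78, 20.97] 12.5
[-14.03, -16.68, 20.97] 18.7
[-14.55, -15.57, 20.97] 24.9
[-15.08, -14.47, 20.97] 31.1
```

servo_tool --xyz '[[-3,-5,0],[-7,-10,0],[-10,-15,2],[-13,-18.9,4],[-13,-18.9,8],[-13,-18.9,12],[-13,-18.9,15],[-13,-18.9,18],[-13,-18.9,20],[-13,-18.9,21],[-13,-18.9,21]]' --delta_rot '[[0,0,2],[0,0,4],[0,0,6.3],[0,0,6.3],[0,0,6.3],[0,0,6.3],[0,0,6.3],[0,0,6.3],[0,0,6.3],[0,0,6.3],[0,0,6.3]]' --grip '[0.7,0.7,0.7,0.7,0.7,0.7,0.7,0.7,0.7,0.7,0.7]'

```text
t: 17.52
eef_pos: [0.5614, 0.1451, -0.0072]
tool_rot: [0.0, 0.991, -0.131, -0.0]
contact_force: [0.5, -0.7, 0.1]
opening: 0.0724
finger_force: 0.0
```

servo_tool --xyz '[[0,0,0],[0,0,0],[0,0,0],[0,0,0],[0,0,0]]' --delta_rot '[[0,0,0],[0,0,0],[0,0,0],[0,0,0],[0,0,0]]' --grip '[-0.2,-0.2,-0.2,-0.2,-0.2]' --force 20

```text
t: 18.15
eef_pos: [0.562, 0.1452, -0.0062]
tool_rot: [-0.0, 0.991, -0.131, 0.001]
contact_force: [-1.7, -0.2, 7.3]
opening: 0.0448
finger_force: 20.5
```

```bash
python3 - <<'E'
from h import *
p=np.array(state()["eef_pos"]);print(p,state()["contact_force"],state()["joints"])
rel([(*(p[:2]*(1-k)+k*fr(-.524,.15,.0775)),p[2],-15-24.8*k) for k in(.25,.5,.75,1)])
E
```

```text
[ 0.56195035  0.14524957 -0.00621883] [-1.70968125 -0.16709842  7.25210951] [-0.38644506  1.04849505  0.15825099  1.63975485 -0.30266148  0.47623693
 -1.86972153]
psi -15.037403618438805 [ 0.56195035  0.14524957 -0.00621883]
[-0.41, 1.16, -0.0] 6.2
[-0.82, 2.33, -0.0] 12.4
[-1.23, 3.49, -0.0] 18.6
[-1.64, 4.65, -0.01] 24.8
```

servo_tool --xyz '[[-0.2,0.6,0],[-0.4,1.2,0],[-0.6,1.7,0],[-0.8,2.3,0],[-1,2.9,0],[-1.2,3.5,0],[-1.4,4.1,0],[-1.6,4.6,0],[-1.6,4.6,0]]' --delta_rot '[[0,0,3],[0,0,6],[0,0,9],[0,0,12.4],[0,0,15.5],[0,0,18.6],[0,0,21.7],[0,0,24.8],[0,0,24.8]]' --grip '[-0.2,-0.2,-0.2,-0.2,-0.2,-0.2,-0.2,-0.2,-0.2]'

```text
t: 19.27
eef_pos: [0.5346, 0.1046, -0.0062]
tool_rot: [-0.0, 0.94, -0.342, 0.001]
contact_force: [-1.4, -2.0, 9.7]
opening: 0.0445
finger_force: 20.3
```

servo_tool --xyz '[[0,0,0],[0,0,0],[0,0,0],[0,0,-2],[0,0,-6],[0,0,-11],[0,0,-15],[0,0,-15]]' --delta_rot '[[0,0,0],[0,0,0],[0,0,0],[0,0,0],[0,0,0],[0,0,0],[0,0,0],[0,0,0]]' --grip '[0.45,0.45,0.45,0.45,0.45,0.45,0.45,0.45]'

```text
t: 20.27
eef_pos: [0.5351, 0.1051, 0.1454]
tool_rot: [-0.001, 0.94, -0.341, 0.002]
contact_force: [-0.2, 0.6, -0.4]
opening: 0.0622
finger_force: 0.0
```

```bash
python3 - <<'E'
from h import *
# behind the board, then push; contact with fence at lateral .071
W=[(*fr(-.524,.15,.15),.14,50.2),(*fr(-.524,.15,.15),-.014,50.2),(*fr(-.524,.15,.115),-.014,50.2),(*fr(-.524,.15,.071),-.014,50.2)];rel(W)
m=camera_model("wrist");im=camera("wrist");cv2.imwrite("pics/w7.png",im[:,:,::-1]);import pickle;pickle.dump(m,open("w7.pkl","wb"));print(state()["joints"])
E
```

```text
psi -39.83345584116452 [0.5351211  0.10507822 0.1453664 ]
[-0.05, -7.14, 0.56] -90.0
[-0.09, -7.09, 15.96] -90.0
[-0.09, -3.59, 15.95] -90.0
[-0.09, 0.81, 15.93] -90.0
[-0.43896992  0.78977454  0.36047326  1.69752395 -0.38847711  0.72403891
 -2.14843113]
```

View pics/w7.png

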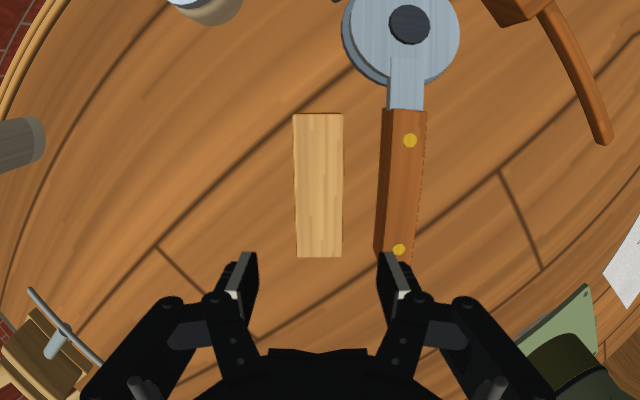

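The board lies parallel to the fence with a gap of about 4 cm and matches it lengthwise: board rows 115–257, fence rows 108–255. Next I'll turn the tool and push with both open fingertips from the far side.

servo_tool --xyz '[[0,-2,0],[0,-4,0],[0,-6,0],[0,-7.1,0],[0,-7.1,0],[0,-7.1,0],[0,-7.1,0],[0,-7.1,0],[0,-7.1,0],[0,-7.1,4],[0,-7.1,8],[0,-7.1,8]]' --delta_rot '[[0,0,-10],[0,0,-20],[0,0,-30],[0,0,-40],[0,0,-50],[0,0,-60],[0,0,-70],[0,0,-80],[0,0,-90],[0,0,-90],[0,0,-90],[0,0,-90]]' --grip '[1,1,1,1,1,1,1,1,1,1,1,1]'

```text
t: 21.82
eef_pos: [0.5778, 0.159, 0.06]
tool_rot: [-0.001, 0.906, 0.424, -0.003]
contact_force: [0.4, -0.7, 0.5]
opening: 0.0857
finger_force: 0.0
```

```bash
python3 - <<'E'
from h import *
rel([(*fr(-.524,.15,.15),-.012,50.2),(*fr(-.524,.15,.115),-.012,50.2),(*fr(-.524,.15,.071),-.012,50.2)])
import pickle;m=pickle.load(open("w7.pkl","rb"));im=cv2.cvtColor(cv2.imread("pics/w7.png"),cv2.COLOR_BGR2RGB)
P=[fplane(m,p,.032)[:2] for p in((294,114),(343,114),(342,257),(298,257))];f=(PIV-fr(-.524,1,0));n=np.array([-f[1],f[0]])
print([((PIV-p)@f).round(3) for p in P],[((p-PIV)@n).round(3) for p in P]);print(state()["joints"])
E
```

```text
psi 50.1627244399636 [0.57775089 0.15896509 0.06003918]
[0.31, 0.15, 7.2] -0.0
[-3.19, 0.15, 7.22] -0.0
[-7.59, 0.15, 7.24] -0.0
[np.float64(0.079), np.float64(0.079), np.float64(0.217), np.float64(0.217)] [np.float64(0.099), np.float64(0.057), np.float64(0.054), np.float64(0.098)]
[-0.28877839  0.95141491 -0.06755403  1.53671508  0.08822464  0.66210069
 -1.09329548]
```

servo_tool --xyz '[[0.3,0.1,3],[0.3,0.1,6],[0.3,0.1,7.2],[-1,0.1,7.2],[-2.5,0.1,7.2],[-3.5,0.1,7.2],[-4.3,0.1,7.2],[-5.1,0.1,7.2],[-5.8,0.1,7.2],[-6.4,0.1,7.2],[-6.8,0.1,7.2],[-7.1,0.1,7.2]]' --delta_rot '[[0,0,0],[0,0,0],[0,0,0],[0,0,0],[0,0,0],[0,0,0],[0,0,0],[0,0,0],[0,0,0],[0,0,0],[0,0,0],[0,0,0]]' --grip '[1,1,1,1,1,1,1,1,1,1,1,1]'

```text
t: 23.32
eef_pos: [0.5348, 0.1041, -0.0091]
tool_rot: [-0.0, 0.906, 0.424, 0.0]
contact_force: [0.6, 1.1, 1.2]
opening: 0.0857
finger_force: 0.7
```

servo_tool --xyz '[[-0.2,0,0],[-0.2,0,0]]' --delta_rot '[[0,0,0],[0,0,0]]' --grip '[1,1]'

```text
t: 23.58
eef_pos: [0.5334, 0.1025, -0.0091]
tool_rot: [-0.0, 0.906, 0.424, -0.0]
contact_force: [-0.0, -0.2, 0.4]
opening: 0.0854
finger_force: 0.0
```

servo_tool --xyz '[[-0.2,0,0],[-0.3,0,0],[-0.3,0,0]]' --delta_rot '[[0,0,0],[0,0,0],[0,0,0]]' --grip '[1,1,1]'

```text
t: 23.95
eef_pos: [0.5316, 0.1002, -0.0091]
tool_rot: [-0.0, 0.906, 0.424, -0.0]
contact_force: [-1.1, 0.4, 0.1]
opening: 0.0854
finger_force: 0.1
```

servo_tool --xyz '[[-0.2,0,0],[-0.2,0,0],[-0.2,0,0]]' --delta_rot '[[0,0,0],[0,0,0],[0,0,0]]' --grip '[1,1,1]'

```text
t: 24.32
eef_pos: [0.5303, 0.0989, -0.0091]
tool_rot: [-0.0, 0.906, 0.424, -0.0]
contact_force: [-0.2, 2.0, -0.3]
opening: 0.0855
finger_force: 0.8
```

servo_tool --xyz '[[-0.15,0,0],[-0.15,0,0],[-0.15,0,0]]' --delta_rot '[[0,0,0],[0,0,0],[0,0,0]]' --grip '[1,1,1]'

```text
t: 24.7
eef_pos: [0.5298, 0.0983, -0.009]
tool_rot: [-0.0, 0.906, 0.424, 0.001]
contact_force: [1.7, 5.5, 0.0]
opening: 0.0854
finger_force: 2.8
```

servo_tool --xyz '[[-0.15,0,0],[-0.15,0,0],[-0.15,0,0]]' --delta_rot '[[0,0,0],[0,0,0],[0,0,0]]' --grip '[1,1,1]'

```text
t: 25.08
eef_pos: [0.5292, 0.0981, -0.0088]
tool_rot: [-0.001, 0.905, 0.425, 0.001]
contact_force: [3.8, 11.1, -0.1]
opening: 0.0849
finger_force: 5.1
```

```bash
python3 - <<'E'
from h import *
m=camera_model("wrist");im=camera("wrist");cv2.imwrite("pics/w8.png",im[:,:,::-1])
h=cv2.cvtColor(im,cv2.COLOR_RGB2HSV);k=cv2.inRange(h,np.array([20,110,150]),np.array([30,255,255]));n,_,st,c=cv2.connectedComponentsWithStats(k)
for i in range(1,n):
    if 15<st[i,4]<600:
        p=fplane(m,c[i],.054);d=PIV-p[:2];print(c[i].round(1),st[i,4],np.hypot(*d).round(3),round(np.arctan2(d[1],d[0])-YAW,3))
im=camera("top");(rc,sz,an),a=rect(im,(14,60,200),(22,112,255),(255,165,330,260));print("board",rc,sz,an,a)
s=state();p=s["eef_pos"][:2]-PIV;f=PIV-fr(-.524,1,0);print("lat",p@[-f[1],f[0]],s["contact_force"])
E
```

```text
board (314.41802978515625, 199.59835815429688) (12.163504600524902, 9.34669303894043) 39.80556869506836 62.5
lat 0.06942215744354772 [ 3.93464434 10.52892314  0.60533816]
```

The reaction rises to about 11 N along the push direction, so the board is against the fence. I'll back off and check.

servo_tool --xyz '[[0.3,0,0],[1.5,0,0],[3.5,0,0],[5,0,-3],[5,0,-9],[5,0,-15],[5,0,-18],[5,0,-18],[5,0,-18]]' --delta_rot '[[0,0,0],[0,0,0],[0,0,0],[0,0,0],[0,0,0],[0,0,0],[0,0,0],[0,0,0],[0,0,0]]' --grip '[1,1,1,1,1,1,1,1,1]'

```text
t: 26.3
eef_pos: [0.5603, 0.135, 0.1702]
tool_rot: [-0.0, 0.906, 0.424, -0.001]
contact_force: [0.2, -0.2, -0.6]
opening: 0.0856
finger_force: 0.0
```

```bash
python3 - <<'E'
from h import *
f=PIV-fr(-.524,1,0);N=np.array([-f[1],f[0]])
m=camera_model("wrist");im=camera("wrist");cv2.imwrite("pics/w9.png",im[:,:,::-1])
h=cv2.cvtColor(im,cv2.COLOR_RGB2HSV)
k=cv2.inRange(h,np.array([14,60,195]),np.array([24,115,255]));n,_,st,c=cv2.connectedComponentsWithStats(k)
for i in np.argsort(-st[1:,4])[:4]+1:
    cs,_=cv2.findContours((_==i).astype(np.uint8) if False else cv2.inRange(_, int(i),int(i)),0,2);q=cv2.boxPoints(cv2.minAreaRect(max(cs,key=cv2.contourArea)))
    P=[fplane(m,p,.032)[:2] for p in q];print(c[i].round(),st[i,4],"r",[round(float((PIV-p)@f),3) for p in P],"lat",[round(float((p-PIV)@N),3) for p in P])
k=cv2.inRange(h,np.array([20,110,150]),np.array([30,255,255]));n,_,st,c=cv2.connectedComponentsWithStats(k)
for i in range(1,n):
    if 15<st[i,4]<600:
        p=fplane(m,c[i],.054);d=PIV-p[:2];print(c[i].round(1),st[i,4],np.hypot(*d).round(3),round(np.arctan2(d[1],d[0])-YAW,3))
E
```

```text
[ 41. 358.] 6 r [0.772, 0.768, 0.763, 0.767] lat [-0.27, -0.267, -0.273, -0.276]Traceback (most recent call last):
  File "<stdin>", line 7, in <module>
ValueError: max() iterable argument is empty
```

servo_tool --xyz '[[3,-5,-2],[6,-10,-2],[9,-16,-2],[12,-20,-2],[13,-24,-2],[13,-24,-2],[13,-24,-2]]' --delta_rot '[[0,0,0],[0,0,0],[0,0,0],[0,0,0],[0,0,0],[0,0,0],[0,0,0]]' --grip '[1,1,1,1,1,1,1]'

```text
t: 27.22
eef_pos: [0.4599, 0.3877, 0.1902]
tool_rot: [0.0, 0.906, 0.424, -0.0]
contact_force: [1.7, 0.6, 0.0]
opening: 0.0855
finger_force: 0.0
```

```bash
python3 - <<'E'
from h import *
f=PIV-fr(-.524,1,0);N=np.array([-f[1],f[0]])
im=camera("top");cv2.imwrite("pics/top9.png",im[:,:,::-1]);print(im[150:250:20,250:330:10].shape)
h=cv2.cvtColor(im,cv2.COLOR_RGB2HSV);x0,y0,x1,y1=255,160,345,260
k=cv2.inRange(h[y0:y1,x0:x1],np.array([14,60,200]),np.array([22,112,255]));cs,_=cv2.findContours(k,0,2);c=max(cs,key=cv2.contourArea)+np.array([[x0,y0]])
rc=cv2.minAreaRect(c);P=[plane("top",p,.032)[:2] for p in cv2.boxPoints(rc)];print(rc,"r",[round(float((PIV-p)@f),3) for p in P],"lat",[round(float((p-PIV)@N),3) for p in P])
k=cv2.inRange(h,np.array([17,120,190]),np.array([30,255,255]));n,_,st,c=cv2.connectedComponentsWithStats(k)
for i in range(1,n):
    if 250<c[i][0]<420 and 120<c[i][1]<280:
        p=plane("top",c[i],.054);d=PIV-p[:2];print("t",c[i].round(1),st[i,4],np.hypot(*d).round(3),round(np.arctan2(d[1],d[0])-YAW,3))
(rc,sz,an),a=rect(im,(0,0,0),(180,255,85),(340,132,360,170));print("bar",rc,sz,an,a)
print(np.asarray(state()["eef_pos"]).round(3))
# intensity (S,V) profile across joint at 3 stations, lateral 5..45 mm, at z .043
K=camera_model("top");E=K["extrinsics"]
for r in(.1,.15,.2):
    o=[]
    for l in np.arange(.0,.05,.003):
        X=np.array([*fr(-.524,r,l),.04]);c=E[:3,:3].T@(X-E[:3,3]);u=K["intrinsics"]@c;u=(u[:2]/u[2]).round().astype(int);o.append(int(h[u[1],u[0],2]))
    print(r,o)
E
```

```text
(5, 8, 3)
((300.4864807128906, 214.29962158203125), (15.94012451171875, 50.4410400390625), 38.418052673339844) r [0.223, 0.08, 0.08, 0.222] lat [0.058, 0.06, 0.015, 0.013]
t [322.5 207.3] 14 0.099 -0.51
t [300.6 235.9] 17 0.199 -0.504
bar (348.5495300292969, 152.0049591064453) (5.0746893882751465, 24.3784122467041) 5.710593223571777 83.5
[0.46  0.387 0.19 ]
0.1 [217, 211, 189, 179, 183, 213, 225, 229, 227, 227, 224, 225, 225, 223, 220, 220, 217]
0.15 [175, 173, 173, 175, 196, 211, 224, 229, 229, 226, 228, 229, 229, 226, 222, 220, 219]
0.2 [212, 203, 178, 175, 195, 223, 224, 226, 227, 226, 226, 230, 228, 226, 221, 220, 221]
```

```bash
python3 -c "
from cell import *
print(sign_off())"
```

```text
the job is handed in; nothing more can be done
None
```

The job is handed in at about 27 s: the fence is locked in the end notch on the board's side with the plunger home, and the board lies against the fence, level with its middle. In the last top picture the fit looked flush to about 1 mm, measured at about 2.5 mm per pixel. Everything is released and I saw nothing else moved.

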